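# Clamp the tube rack on the shaker

## Task

Clamp the tube rack that stands on the shaker: push the open clamp strap with the side of a finger until it lies fully across the rack against its stop, and only then push the raised cam lever fully down over the strap's end. Do not pick anything up: the rack must stay seated where it is, and everything else on the bench stays put.

Things in the scene. Friction and masses are not known exactly. Their poses are not given: they have to be found in the camera images.
- shaker: Cream laboratory shaker, fixed, 280 x 190 mm, flat deck 70 mm high. Origin on the bench under the middle of the deck; x runs from the lever end (-x, with the display, roughly facing the robot) to the strap-post end (+x), y to its left, z up. Turned by up to 0.4 rad either way. The tube rack stands at the middle of the deck in a low rim; its tube caps reach 116 mm above the bench.
- strap (a joint): Clamp strap angle (rad), about the upright axis of its post: 0 = fully across the rack along the shaker's -x, against the stop; grows as it opens to the shaker's left (+y): at 1.57 it points to +y. It starts open at 1.2 to 1.8. It moves level, stays where it is left and takes 1 to 3 N to push at its middle.
- strap_pivot (a point): Point on the strap's upright hinge axis, at half the strap's height (134 mm above the bench), at the shaker's (+90, 0) mm. The steel stop for the strap's free end stands at the shaker's (-83, -20) mm, 138 mm high.
- strap_mid (a point): Point on the strap's centre line, 90 mm from the hinge axis, at half its height. The strap is a plain aluminium bar 185 mm long, 18 mm wide and 20 mm high: top 144 mm, underside 124 mm above the bench, so 8 mm above the tube caps. Push here on its side; nearer the free end the raised lever leaves little room for a wide hand.
- lever (a joint): Cam lever angle (rad): 0 = fully down, level, lying over the strap's end and pointing along the shaker's +x; grows as it is raised; 1.57 is upright. It starts at 1.05 to 1.45, leaning towards the rack. It stays where it is left and takes about 3 to 4 N at its tip; there is a hard stop at 0.
- lever_hinge (a point): Point on the lever's level hinge axis (parallel to the shaker's y), 156 mm above the bench at the shaker's (-120, 0) mm, in a dark bracket 40 mm wide and 166 mm high.
- lever_tip (a point): Centre of the lever's black end pad (22 mm long, 26 mm wide, 12 mm thick), 64 mm from the hinge axis; the lever is 75 mm long in all, the steel arm 14 mm wide and 11 mm thick. From upright it is pushed from its outer side (the shaker's -x side) over and down.
- rack: Purple tube rack with white-capped tubes, loose, 102 x 77 x 40 mm (caps 6 mm more), standing on the shaker's deck. Origin at the centre of its underside, x along the shaker's x.
- spare_rack: Bystander: purple tube rack, nearly empty, 102 x 60 x 45 mm, on the bench left of the shaker, under the open strap. Origin at the centre of its underside.
- bottle: Bystander: white bottle, 56 mm across, 115 mm high, on the bench right of the shaker. Origin at the centre of its underside.
- jar: Bystander: small amber jar, 44 mm across, 60 mm high, right of the shaker. Origin at the centre of its underside.
- dish: Bystander: small steel dish, 84 mm across, 22 mm high, left of the shaker. Origin at the centre of its underside.
- tip_box: Bystander: salmon-coloured box with a clear lid, 122 x 87 x 59 mm, farther right. Origin at the centre of its underside.
- vial: Bystander: glass vial with a white cap, 28 mm across, 59 mm high, beyond the shaker. Origin at the centre of its underside.
- marker: Bystander: black marker lying on the bench left of the spare rack, 117 x 14 x 14 mm. Origin at the centre of its underside.
Things that resemble listed ones, but are neither listed nor needed, are in the scene too. Leave any green or red look-alike of the rack alone.

How it is judged:
By the outcome, as a careful person would: the job done as asked, in the order asked, and still so for the second after the job is handed in, with the robot touching nothing.
It also fails if it takes over 54 s, if anything falls off the work surface, if the arm or the gripper's body presses on something with over 40 N, if the wrist force passes 120 N, or if a joint passes its speed limit or range.

## Robot

A 6-joint arm with a two-finger parallel gripper is mounted at the origin on the work surface. World frame = base frame: x ahead of the robot, y to its left, z up, the work surface at z = 0. Lengths are in m, angles in rad, forces in N, time in s.
With the tool pointing down it reaches from about 0.35 to 0.775 m from the base axis. Payload 7.3 kg.
Tool frame: the origin (TCP) lies at the centre of the arm's flange, where the gripper is bolted on; the fingertips stand 178 mm ahead of it and the grasp point (between the pads) lies 159 mm ahead of it; z points along the fingers, x is the direction in which the jaws open and shut, and the axes are right-handed (so a half turn about z gives the same grasp; the last joint's range is limited). The gripper opens to 92 mm and grips with 3 to 60 N. Pads are 19 mm wide; open, the fingers measure 130 mm over their backs; the gripper's body (75 mm by 190 mm) begins 47 mm behind the grasp point.
Start: joints at [-1.394, 0.342, 1.524, -0, 1.275, -0.146], TCP at [0.167, -0.498, 0.405] pointing down, gripper open.
Joint ranges: [-2.53, 2.53], [-0.77, 2.02], [0.04, 2.7], [-1, 4.14], [0.28, 2.66], [-3.11, 3.11]. Speed limits (rad/s): [2.57, 2.57, 3.14, 3.14, 3.14, 3.14].

## Interface

Orientations are given as a rotation vector (axis times angle).
In Python, from cell import get_state, cams, r gives the robot as it stands.
- The arm moves only by the tool apply_moves, never from a script. Its argument "deltas" is one flat list of numbers, 5 for each row, row after row: the finger opening in mm, from 0 to 91.8, then the shift along the world's x, y, z in mm, then the turn about the world's z in rad. In form: [jaw, tx, ty, tz, twist, jaw, tx, ty, tz, twist, ...]. A call has 1 to 20 rows; each row shifts and turns the commanded pose from where the row before left it; what a row does not reach is not made up. A row lasts 1/8 s, in which the tool goes at most 62.5 mm and 10.7 degrees, less where a joint would pass 70% of its speed; a pose out of reach is approached as far as the arm can. A call with a gripper value outside its range is refused whole. The fingers move at their own pace and stop on an object; "squeeze" is the grip in N (left out, the last holds). Time passes only in rows, so rows that do not move let the fingers close. It gives the time, the measured TCP pose, the force and the opening at its end, in the units of the state.
- get_state(): the state, without advancing time (a new reading comes with each control period).
- cams.grab_frame(name): name is "scene" or "top" or "wrist"; returns a dict with "color" (384x512x3 uint8, blue, green, red), "mtx" (3x3 intrinsics, pixels), "origin" and "orientation" of the camera in the world; the wrist camera has in their place "hand_eye" (4x4, takes a point from camera to tool coordinates, whose origin is the TCP and whose axes are the tool frame's). Camera axes: x right, y up, looking along -z (the intrinsics and any distortion apply to the point x, -y, -z); pixel columns grow to the right and rows downward; lengths in m; the calibration is good to about 2 mm. A picture is of the moment at which its call begins: read the wrist's pose just before it. There is no depth.
- r.finish_job(): hands the job in, once; it reports no verdict.
The state is a dict: "time_s": time; "q": joint angles; "joint_vel": joint speeds; "tau": joint torques, N m; "eef_pos": TCP position; "orientation": TCP orientation; "force": force on the tool from outside, world axes, zero at the start; "torque": the same for the moment, N m; "finger_gap": opening from 0.0 (shut) to 1.0 (fully open).
Only numpy, scipy, OpenCV 4.12 (cv2) and the standard library are available. Lean on these libraries where they do the work, as an engineer would, in place of code of your own. Each camera call takes 0.05 s, during which the arm holds its last target. There are 200 camera calls.

## Working session

There is one attempt and no reset: what is moved stays moved. The work goes in short steps, Python scripts to look and compute and a tool call to move; the robot and the scene stay as the last step left them, time stands still between calls to the robot, and variables do not carry over. Pictures are saved under pics/ and viewed, about 8 in all and at most 12, crops included, and the job is handed in when it is done.

Besides the shell and the picture viewer there is one more tool, called after "Emit:" as name(argument=value, ...) on one line, values as JSON. apply_moves: Moves the arm, as the interface text tells. Its arguments: {"type":"object","properties":{"deltas":{"type":"array"},"squeeze":{"type":"number"}},"required":["deltas"]}

```bash
mkdir -p pics; ls
cat > h.py <<'E'
import numpy as np, cv2
from scipy.spatial.transform import Rotation as R
def rot(o):
    o=np.array(o,float)
    return o if o.shape==(3,3) else (R.from_rotvec(o).as_matrix() if o.size==3 else R.from_quat(o).as_matrix())
def proj(f,P):
    P=np.atleast_2d(P); c=(P-f['origin'])@rot(f['orientation'])
    c=c*[1,-1,-1]; u=c@np.array(f['mtx']).T
    return u[:,:2]/u[:,2:]
def at_z(f,uv,z):
    uv=np.atleast_2d(uv); d=np.c_[uv,np.ones(len(uv))]@np.linalg.inv(f['mtx']).T*[1,-1,-1]
    d=d@rot(f['orientation']).T; o=np.array(f['origin'])
    return o+d*((z-o[2])/d[:,2:])
E
python3 - <<'E'
from cell import get_state,cams,r
import cv2,pickle
fs={n:cams.grab_frame(n) for n in('scene','top')}
pickle.dump(fs,open('f0.pkl','wb'))
for n,f in fs.items():
    cv2.imwrite(f'pics/{n}0.png',cv2.resize(f['color'],(800,600),interpolation=cv2.INTER_CUBIC))
    print(n,{k:v for k,v in f.items() if k!='color'})
print(get_state())
E
```

```text
pics
scene {'mtx': array([[358.51817035,   0.        , 253.26572683],
       [  0.        , 358.51817035, 189.02449945],
       [  0.        ,   0.        ,   1.        ]]), 'origin': array([1.08020626, 0.06534537, 0.80549602]), 'orientation': array([0.54168772, 0.53372913, 1.46553055])}
top {'mtx': array([[439.6078931 ,   0.        , 258.41098156],
       [  0.        , 439.6078931 , 187.28507175],
       [  0.        ,   0.        ,   1.        ]]), 'origin': array([0.3645848 , 0.07140113, 1.21227553]), 'orientation': array([ 0.12317958, -0.09893323, -1.57648835])}
{'time_s': 0.1, 'q': array([-1.39399576e+00,  3.42654916e-01,  1.52491464e+00, -1.53230516e-06,
        1.27541182e+00, -1.46005557e-01]), 'joint_vel': array([-0.00127017,  0.00032761, -0.00491587,  0.0007176 ,  0.00020446,
       -0.00033813]), 'tau': array([ 1.73006312e-03, -4.32003951e+01, -2.44695979e+01,  7.19945692e-02,
        5.25556575e-02, -4.63798779e-05]), 'eef_pos': array([ 0.16654214, -0.49775831,  0.40411571]), 'orientation': array([-2.54877802e+00,  1.83501114e+00,  1.56716942e-03]), 'force': array([ 0.154744  , -0.30068034,  0.44601407]), 'torque': array([-0.01468048,  0.02474067, -0.02416464]), 'finger_gap': 1.0014815407641278}
```

View pics/top0.png

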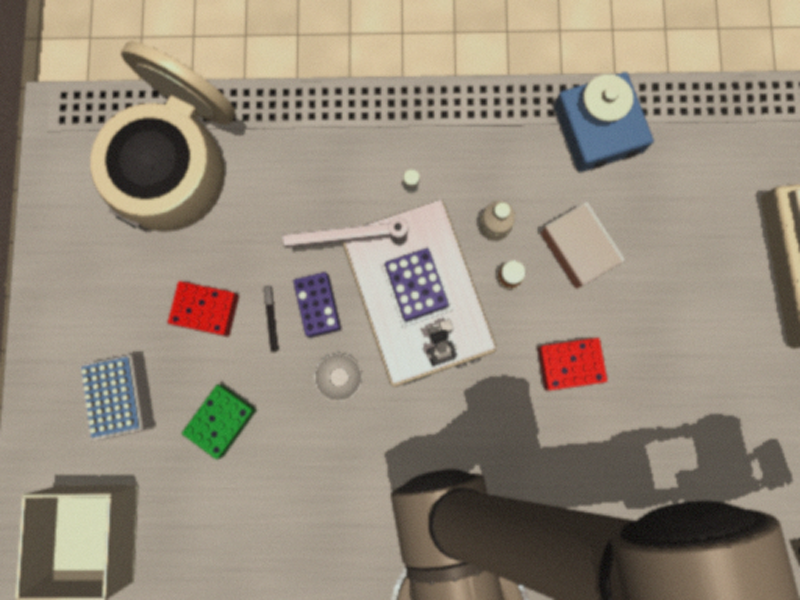

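View pics/scene0.png

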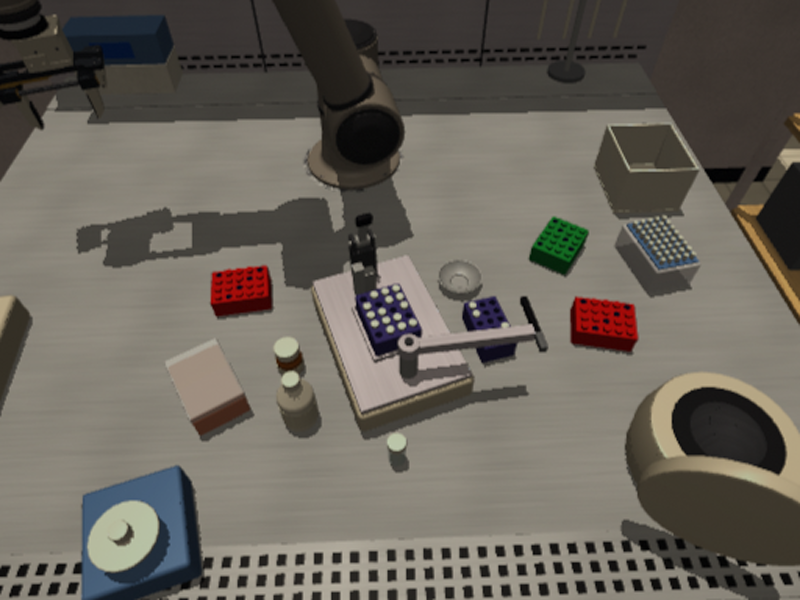

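The top view shows the deck corners at about (443,202), (345,244), (392,384) and (495,350) in the 800-wide picture. The strap hub is at (398,230) and its free end at (285,240). In the scene view the lever pad is near (364,218), and the strap runs from (408,343) to (533,332).

```bash
cat > m.py <<'E'
from h import *; import pickle
from scipy.optimize import least_squares
fs=pickle.load(open('f0.pkl','rb')); t,s=fs['top'],fs['scene']; k=1/1.5625
C=at_z(t,np.array([[443,202],[345,244],[392,384],[495,350]])*k,.07); print('top corners',C.round(3).tolist())
D=at_z(s,np.array([[470,378],[362,416],[313,286],[408,258]])*k,.07); print('scene corners',D.round(3).tolist())
for X in(C,D): 
    print('ctr',X.mean(0).round(4),'edges',[round(float(np.linalg.norm(X[i]-X[i-1])),3) for i in range(4)])
def pose(X):
    a=X[:2].mean(0)-X[2:].mean(0); return np.arctan2(a[1],a[0])
print('yaw',pose(C))
H=at_z(t,np.array([[398,230],[285,240]])*k,.144); print('strap top',H.round(4)); 
H2=at_z(s,np.array([[408,343],[533,332]])*k,.144); print('strap scene',H2.round(4))
E
python3 m.py
```

```text
top corners [[0.683, 0.02, 0.07], [0.612, 0.188, 0.07], [0.375, 0.109, 0.07], [0.43, -0.062, 0.07]]
scene corners [[0.64, 0.188, 0.07], [0.697, 0.025, 0.07], [0.446, -0.061, 0.07], [0.386, 0.107, 0.07]]
ctr [0.5248 0.0637 0.07  ] edges [0.266, 0.182, 0.249, 0.179]
ctr [0.5422 0.0648 0.07  ] edges [0.266, 0.173, 0.265, 0.178]
yaw 0.3173217224971226
strap top [[0.6174 0.0958 0.144 ]
 [0.6031 0.2759 0.144 ]]
strap scene [[0.6229 0.0944 0.144 ]
 [0.6111 0.2764 0.144 ]]
```

```bash
cat >> m.py <<'E'
L=np.array([[.14,-.095,.07],[.14,.095,.07],[-.14,.095,.07],[-.14,-.095,.07],[.09,0,.144]])
def W(p,P):
    c,sn=np.cos(p[2]),np.sin(p[2]); P=np.atleast_2d(P)
    return np.c_[p[0]+c*P[:,0]-sn*P[:,1],p[1]+sn*P[:,0]+c*P[:,1],P[:,2]]
ot=np.array([[443,202],[345,244],[392,384],[495,350],[398,230]])*k
os_=np.array([[362,416],[470,378],[408,258],[313,286],[408,343]])*k
f=lambda p:np.r_[(proj(t,W(p,L))-ot).ravel(),(proj(s,W(p,L))-os_).ravel()]
q=least_squares(f,[.53,.065,.32],loss='soft_l1'); p=q.x
print('pose',p.round(4)); print(f(p).reshape(2,-1,2).round(1).tolist())
def segs(p,th,lv):
    S=[(L[i],L[(i+1)%4]) for i in range(4)]
    d=np.array([-np.cos(th),np.sin(th),0]); n=np.array([d[1],-d[0],0])*.009
    b=np.array([.09,0,.144]); e=b+d*.185; S+=[(b+n,e+n),(b-n,e-n),(e+n,e-n)]
    h=np.array([-.12,0,.156]); u=np.array([np.cos(lv),0,np.sin(lv)]); y=np.array([0,.013,0])
    S+=[(h,h+u*.075),(h+u*.064-y,h+u*.064+y),([-.083,-.02,.138],[-.083,-.02,.07]),([-.051,-.038,.116],[.051,-.038,.116]),([-.051,.038,.116],[.051,.038,.116])]
    return S
def overlay(fr,p,th,lv,box,name):
    x0,y0,x1,y1=box; z=min(800/(x1-x0),600/(y1-y0))
    im=cv2.resize(fr['color'][y0:y1,x0:x1],None,fx=z,fy=z,interpolation=cv2.INTER_CUBIC)
    for a,b in segs(p,th,lv):
        u=(proj(fr,W(p,np.array([a,b])))+.5-[x0,y0])*z
        cv2.line(im,*[tuple(int(v) for v in w) for w in u],(0,255,0),1,cv2.LINE_AA)
    return im
if __name__=='__main__':
    a=overlay(t,p,1.8,1.25,(170,115,330,255),''); b=overlay(s,p,1.8,1.25,(190,125,350,275),'')
    h=min(a.shape[0],b.shape[0]); im=np.hstack([cv2.resize(a,(400,350)),cv2.resize(b,(400,375))[:350]])
    im=np.vstack([cv2.resize(a,(800,700))]) if 0 else im
    cv2.imwrite('pics/o1.png',im)
E
python3 m.py | tail -2
```

```text
pose [0.5343 0.0657 0.3225]
[[[-0.0, -5.1], [-4.6, -9.3], [-1.0, 1.4], [2.6, -0.8], [0.6, -0.9]], [[-2.1, 0.2], [4.8, -1.2], [1.3, -3.9], [-2.7, -3.8], [-0.1, -1.2]]]
```

View pics/o1.png

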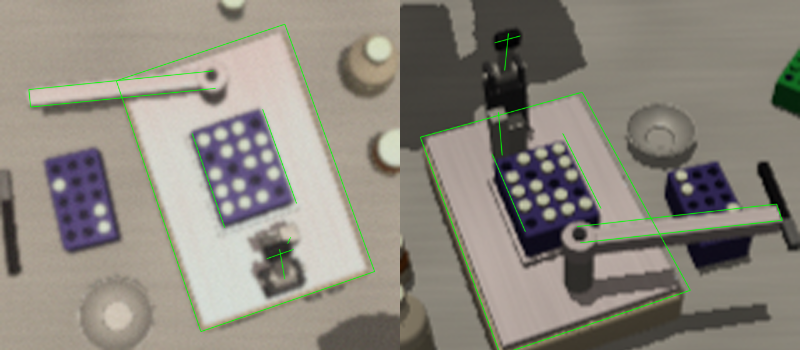

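The fitted pose is (0.534, 0.066, yaw 0.32), and the overlay matches the deck, the strap (θ≈1.8, hub at (210,78), free end at (30,97)) and the lever (about 1.25, pad at (508,38)). The jaw axis already lies along the shaker's y. I'll close the fingers and go to the far side of the strap's middle.

Emit:
apply_moves(deltas=[0, 0, 0, 20, 0, 0, 30, 43, 3, 0, 0, 30, 43, 3, 0, 0, 30, 43, 3, 0, 0, 30, 43, 3, 0, 0, 30, 43, 3, 0, 0, 30, 43, 3, 0, 0, 30, 43, 3, 0, 0, 30, 43, 3, 0, 0, 30, 43, 3, 0, 0, 30, 43, 3, 0, 0, 30, 43, 3, 0, 0, 30, 43, 3, 0, 0, 30, 43, 3, 0, 0, 30, 43, 3, 0, 0, 30, 43, 3, 0, 0, 30, 43, 3, 0, 0, 0, 0, 0, 0], squeeze=5)

```text
time_s: 2.35
eef_pos: [0.6478, 0.1932, 0.4701]
orientation: [2.552, -1.83, -0.003]
force: [-0.6, -0.5, -0.1]
finger_gap: 0.008
```

```bash
cat > w.py <<'E'
import sys; from cell import get_state,cams
import m; from m import *
def wrist():
    st=get_state(); f=cams.grab_frame('wrist'); T=np.eye(4); T[:3,:3]=rot(st['orientation']); T[:3,3]=st['eef_pos']
    G=T@np.array(f['hand_eye']); f['origin']=G[:3,3]; f['orientation']=G[:3,:3]; return f
def show(name,th,lv,box=(150,90,350,240)):
    a=overlay(wrist(),p,th,lv,(0,0,512,384),''); b=overlay(cams.grab_frame('scene'),p,th,lv,box,'')
    im=np.hstack([cv2.resize(a,(400,300)),cv2.resize(b,(400,300))]); cv2.imwrite(f'pics/{name}.png',im)
if __name__=='__main__':
    show(sys.argv[1],float(sys.argv[2]),float(sys.argv[3]))
    st=get_state(); print(st['time_s'],st['eef_pos'],st['force'])
E
python3 w.py w1 1.8 1.25 | tail -1
```

```text
2.45 [0.64667014 0.19045558 0.4714763 ] [ 0.31818914 -0.26333957 -0.65450339]
```

View pics/w1.png

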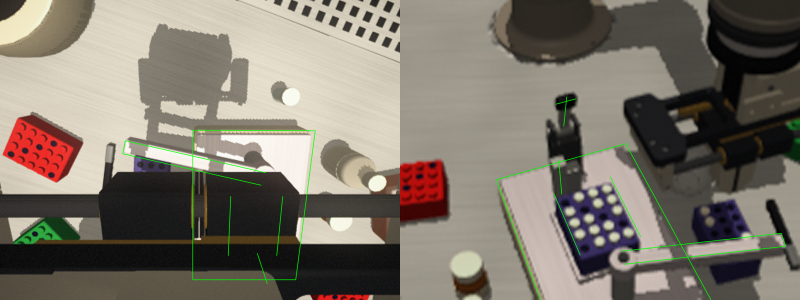

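The wrist overlay matches the strap (edge from (125,145) to (265,180)) to within a few mm, and the scene view shows the closed fingers beyond the strap. Going down.

Emit:
apply_moves(deltas=[0, 5, 0, -45, 0, 0, 0, 0, -45, 0, 0, 0, 0, -40, 0, 0, 0, 0, -25, 0, 0, 0, 0, -12, 0, 0, 0, 0, 0, 0])

```text
time_s: 3.2
eef_pos: [0.6514, 0.1894, 0.3059]
orientation: [2.548, -1.836, -0.0]
force: [-0.2, 0.1, 0.5]
finger_gap: 0.008
```

```bash
cat > plan.py <<'E'
from m import *
a0=p[2]+np.pi/2; piv=W(p,[.09,0,0])[0,:2]
for th in [1.9,1.8,1.7,1.6,1.4,1.2,1.0,.8,.6,.4,.2,.1,.05,0,-.03]:
    d=p[2]+np.pi-th; u=np.array([np.cos(d),np.sin(d)]); n=np.array([u[1],-u[0]]) # n: finger side
    j=np.array([np.cos(a0),np.sin(a0)]); k2=np.array([-j[1],j[0]])
    off=.009+.019*abs(n@j)+.0095*abs(n@k2)
    print(th,(1000*(piv+.09*u+off*n)).round(1))
E
python3 plan.py | tail -15
```

```text
1.9 [644.4 184.1]
1.8 [633.8 186. ]
1.7 [622.9 186.6]
1.6 [611.9 185.9]
1.4 [596.1 183.7]
1.2 [581.2 179.3]
1.0 [566.7 171.9]
0.8 [553.1 161.4]
0.6 [541.4 147.8]
0.4 [532.3 131.3]
0.2 [526.8 112.5]
0.1 [525.5 102.5]
0.05 [525.4  97.4]
0 [525.5  92.3]
-0.03 [525.5  89.7]
```

Emit:
apply_moves(deltas=[0, -17, -3, 0, 0, 0, -11, 0, 0, 0, 0, -11, 0, 0, 0, 0, -16, -2, 0, 0, 0, -15, -4.5, 0, 0, 0, -14, -7.5, 0, 0, 0, 0, 0, 0, 0])

```text
time_s: 4.08
eef_pos: [0.5669, 0.1731, 0.3064]
orientation: [-2.549, 1.836, -0.0]
force: [0.5, 0.1, 0.7]
finger_gap: 0.005
```

Emit:
apply_moves(deltas=[0, -14, -10.5, 0, 0, 0, -11.5, -13.5, 0, 0])

```text
time_s: 4.32
eef_pos: [0.5424, 0.1495, 0.3062]
orientation: [-2.549, 1.834, -0.002]
force: [1.4, 1.2, -0.3]
finger_gap: 0.005
```

```bash
python3 w.py w2 0.65 1.25 | tail -1
```

```text
4.425 [0.54175978 0.14870668 0.30600937] [-0.44544747  0.37135513  0.62047385]
```

View pics/w2.png

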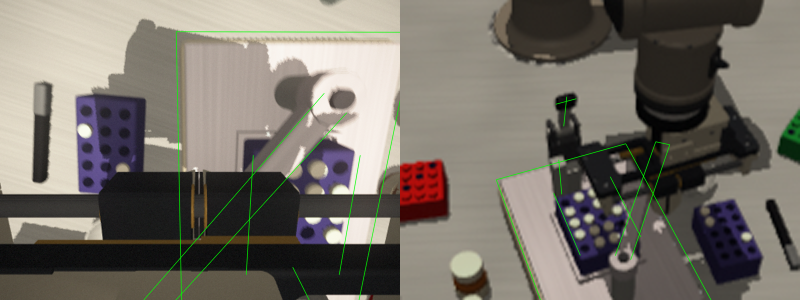

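The picture shows the strap following: in the wrist view it runs from the hub at (335,97) down to the finger, at about 0.6 rad. The lever is untouched and clear of the hand. Continuing to the stop.

Emit:
apply_moves(deltas=[0, -9, -16.5, 0, 0, 0, -6, -19, 0, 0, 0, -1, -10, 0, 0, 0, 0, -4, 0, 0])

```text
time_s: 4.92
eef_pos: [0.5261, 0.0987, 0.3057]
orientation: [2.548, -1.837, -0.0]
force: [0.6, 1.4, 0.1]
finger_gap: 0.009
```

Emit:
apply_moves(deltas=[0, 0.7, -2, 0, 0, 0, 0.7, -2, 0, 0])

```text
time_s: 5.18
eef_pos: [0.5274, 0.0957, 0.3056]
orientation: [2.549, -1.835, -0.001]
force: [-0.9, 0.9, 0.5]
finger_gap: 0.002
```

Emit:
apply_moves(deltas=[0, 0.7, -2, 0, 0])

```text
time_s: 5.3
eef_pos: [0.5281, 0.0937, 0.3055]
orientation: [2.55, -1.835, -0.001]
force: [-1.0, 0.9, 0.1]
finger_gap: 0.008
```

Emit:
apply_moves(deltas=[0, 0.5, -1.5, 0, 0])

```text
time_s: 5.42
eef_pos: [0.5286, 0.0922, 0.3056]
orientation: [2.55, -1.835, -0.0]
force: [-0.4, 1.8, -0.8]
finger_gap: 0.007
```

Emit:
apply_moves(deltas=[0, 0.5, -1.5, 0, 0])

```text
time_s: 5.55
eef_pos: [0.529, 0.0909, 0.3056]
orientation: [-2.55, 1.835, 0.001]
force: [-2.4, 6.5, 0.4]
finger_gap: 0.005
```

Emit:
apply_moves(deltas=[0, 0.5, -1.5, 0, 0])

```text
time_s: 5.68
eef_pos: [0.5292, 0.0903, 0.3056]
orientation: [-2.548, 1.835, 0.005]
force: [-3.6, 13.1, 2.0]
finger_gap: 0.003
```

Emit:
apply_moves(deltas=[0, 0.5, -1.5, 0, 0])

```text
time_s: 5.8
eef_pos: [0.5294, 0.0898, 0.3056]
orientation: [-2.547, 1.834, 0.008]
force: [-5.4, 19.3, 3.3]
finger_gap: 0.004
```

The force rises to 20 N while motion stalls within 1 mm of the predicted θ = 0 position, so the strap is on its stop. I'll back off, lift, and go behind the lever.

Emit:
apply_moves(deltas=[0, -3, 10, 0, 0, 0, -3, 8, 0, 0, 0, 0, 0, 45, 0, 0, 0, 0, 50, 0, 0, 0, 0, 50, 0, 0, -23, -18, 0, 0, 0, -23, -18, 0, 0, 0, -23, -18, 0, 0, 0, -23, -18, 0, 0, 0, -23, -14, 0, 0, 0, 0, 0, 0, 0])

```text
time_s: 7.18
eef_pos: [0.4083, 0.0192, 0.4512]
orientation: [2.548, -1.838, 0.002]
force: [0.7, 0.4, 1.3]
finger_gap: 0.003
```

```bash
python3 w.py w3 0 1.25 | tail -1
```

```text
7.275 [0.4095199  0.01969983 0.45109705] [ 0.47150605  0.19007871 -0.13123054]
```

View pics/w3.png

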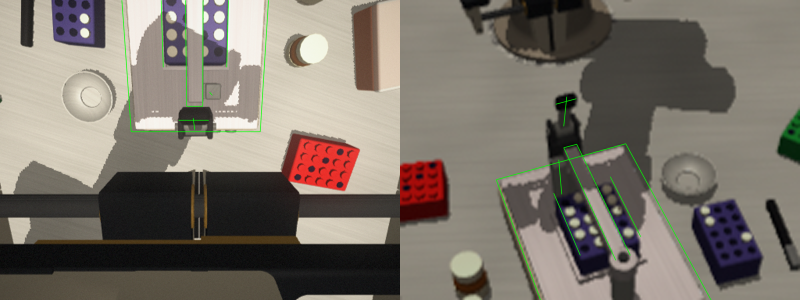

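Both views show the strap lying at θ = 0: in the wrist view it matches the overlay from (195,0) to (195,100), beside its stop at (212,92). The lever pad at (196,125) and scene (566,103) agrees with about 1.25 rad. The finger is on the lever's outer side, so I'll descend behind it and push along the arc.

Emit:
apply_moves(deltas=[0, -7, 2, 0, 0, 0, 0, 0, -31, 0, 0, 0, 0, -30, 0, 0, 0, 0, 0, 0])

```text
time_s: 7.78
eef_pos: [0.4018, 0.0221, 0.3882]
orientation: [2.548, -1.833, -0.006]
force: [0.6, -0.6, 0.9]
finger_gap: 0.003
```

Emit:
apply_moves(deltas=[0, 11.4, 3.8, 0, 0, 0, 11.4, 3.8, 0, 0, 0, 14.2, 4.8, -1, 0, 0, 9.9, 3.3, -6, 0])

```text
time_s: 8.28
eef_pos: [0.45, 0.0377, 0.3828]
orientation: [-2.55, 1.835, -0.001]
force: [-3.9, -0.1, 2.1]
finger_gap: 0.005
```

Emit:
apply_moves(deltas=[0, 8, 2.7, -9, 0, 0, 6, 2, -10.4, 0, 0, 4.6, 1.5, -11.3, 0])

```text
time_s: 8.65
eef_pos: [0.4687, 0.0437, 0.3518]
orientation: [-2.548, 1.835, -0.004]
force: [1.8, 1.6, 3.1]
finger_gap: 0.005
```

Emit:
apply_moves(deltas=[0, 1.4, 0.5, -6, 0, 0, 0.9, 0.3, -4, 0])

```text
time_s: 8.9
eef_pos: [0.4702, 0.0443, 0.3418]
orientation: [-2.549, 1.836, -0.001]
force: [2.7, 0.4, 3.8]
finger_gap: 0.003
```

Emit:
apply_moves(deltas=[0, 0, 0, -2, 0])

```text
time_s: 9.02
eef_pos: [0.4701, 0.0443, 0.34]
orientation: [-2.549, 1.836, -0.001]
force: [2.0, 0.6, 6.4]
finger_gap: 0.005
```

Emit:
apply_moves(deltas=[0, 0, 0, -1, 0])

```text
time_s: 9.15
eef_pos: [0.4701, 0.0443, 0.3398]
orientation: [-2.549, 1.835, -0.002]
force: [-0.3, 0.5, 11.0]
finger_gap: 0.006
```

Emit:
apply_moves(deltas=[0, 0, 0, -1.5, 0, 0, 0, 0, 0, 0])

```text
time_s: 9.4
eef_pos: [0.4699, 0.0443, 0.3395]
orientation: [-2.549, 1.835, -0.004]
force: [-1.6, 0.3, 17.5]
finger_gap: 0.003
```

Emit:
apply_moves(deltas=[0, 0, 0, 10, 0, 0, 0, 0, 45, 0, 0, 0, 0, 50, 0, 0, -40, -30, 20, 0, 0, -30, -40, 20, 0, 0, -20, -50, 0, 0, 0, -15, -55, 0, 0, 0, -10, -55, 0, 0, 0, 0, 0, 0, 0])

```text
time_s: 10.52
eef_pos: [0.3538, -0.1885, 0.4819]
orientation: [2.543, -1.843, -0.004]
force: [0.1, 0.2, -0.1]
finger_gap: 0.008
```

```bash
python3 - <<'E' | tail -1
from w import *
a=overlay(cams.grab_frame('top'),p,0,0,(170,115,330,235),''); b=overlay(cams.grab_frame('scene'),p,0,0,(190,125,350,245),'')
c=cams.grab_frame('scene')['color'][100:340,60:460]
r1=np.hstack([cv2.resize(a,(400,300)),cv2.resize(b,(400,300))]); r2=np.hstack([cv2.resize(c,(400,240)),cv2.resize(cams.grab_frame('top')['color'],(400,240))])
cv2.imwrite('pics/end.png',np.vstack([r1,r2])); st=get_state(); print(st['time_s'],st['eef_pos'],st['force'])
E
```

```text
10.725 [ 0.35497624 -0.18468709  0.48233293] [-0.07634908 -0.23774559 -0.48672178]
```

View pics/end.png

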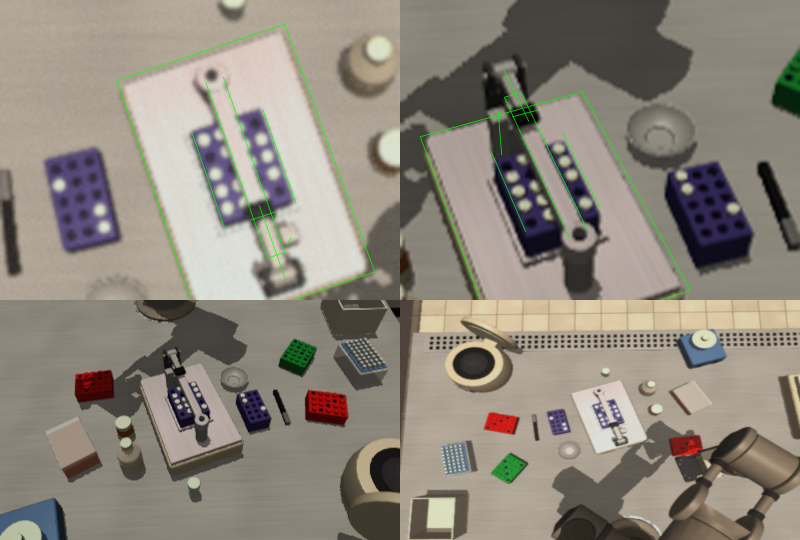

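The strap lies along the overlay at θ = 0, and the lever is level with its black pad over the strap's end (top view (262,212), scene view (522,112)). The rack and the visible bystanders are where they started. The arm is clear, with force near 0, so I'm handing in.

```bash
python3 -c "
from cell import r
print(r.finish_job())"
```

```text
the job is handed in; nothing more can be done
None
```

The rack is clamped and the job is handed in, at about 10.7 s on the robot's clock.

- **Strap:** I pushed it at its middle with the side of the closed fingers. It stopped within about 1 mm of where the fitted position put its stop. Force there rose to about 20 N while the finger barely moved.
- **Lever:** I pushed it only after that, over its arc and down. It hit its hard stop with the fingertips at 162 mm, the height expected for a level lever, at about 17 N.
- **Last check:** With the arm withdrawn and the force near zero, the top and scene pictures showed the strap fully across and the lever pad over its end. The rack was still seated, and every bystander I could see was in its place.
- **Disagreements:** No check failed. The first hand-picked deck corners fitted up to about 10 px off, the worst being the corner near the strap. The wrist view put the hub about 4 mm off. The closer views and the contact forces matched the fitted pose.

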